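Set the compression clicker on a mountain-bike shock

ROBOT

A 6-joint arm with a two-finger parallel gripper is mounted at the origin on the work surface. World frame = base frame: x ahead of the robot, y to its left, z up, the work surface at z = 0. Lengths are in m, angles in rad, forces in N, time in s.
With the tool pointing down it reaches from about 0.2 to 0.875 m from the base axis. Payload 3.4 kg.
Tool frame: the origin (TCP) lies midway between the tips of the shut fingers; the grasp point (between the pads) lies 19 mm behind it; z points along the fingers, y is the line along which they close (so a half turn about z gives the same grasp; the last joint's range is limited). The gripper opens to 94 mm and grips with 3 to 60 N. Pads are 16 mm wide; open, the fingers measure 119 mm over their backs; the gripper's body (75 mm by 177 mm) begins 78 mm behind the grasp point.
Start: joints at [1.097, 0.276, 1.505, -0, 1.361, -0.121], TCP at [0.199, 0.54, 0.205] pointing down, gripper open.
Joint ranges: [-2.89, 2.89], [-0.75, 2.08], [0.22, 2.7], [-1.18, 4.32], [0.11, 2.71], [-2.7, 2.7]. Speed limits (rad/s): [2.57, 2.57, 3.14, 3.14, 3.14, 3.14].

INTERFACE

Orientations are given as a rotation vector (axis times angle).
In Python, from cell import r, viewer, ticket gives the robot as it stands.
- The arm moves only by the tool move_arm, never from a script. Its arguments are lists of equal length, an entry for each row: "dp": the shift along the tool's x, y, z as a fraction of full scale, a list of three; "delta_rot": the turn, a rotation vector about the tool's x, y, z as a fraction of full scale, a list of three. A call has 1 to 20 rows; each row is the pose to reach, as a shift and turn from the pose commanded when the call began, along the tool's axes at that moment; what a row does not reach only later rows make up. Full scale, the value 1, is 300 mm for a shift and pi/2 rad for a turn. A row lasts 1/10 s, in which the tool goes at most 50 mm and 8.59 degrees, less where a joint would pass 70% of its speed; a pose out of reach is approached as far as the arm can. A call with a number of a shift or a turn outside -1 to 1 is refused whole. A call with a gripper value outside its range is refused whole. "gripper" is the opening, from 0 (shut) to 1 (fully open), set as the call begins (left out, the last holds). The fingers move at their own pace and stop on an object; the grip force is fixed at half the most. Time passes only in rows, so rows that repeat a pose let the fingers close. It gives the time, the measured TCP pose, the force, the opening and the grip force at its end, in the units of the state.
- r.get_obs(): the state, without advancing time (a new reading comes with each control period).
- viewer.capture(name): name is "side" or "top" or "wrist"; returns a dict with "frame" (420x560x3 uint8, blue, green, red), "intrinsics" (3x3 intrinsics, pixels), "pose" (4x4, takes a point from camera to world coordinates). Camera axes: x right, y down, z forward; pixel columns grow to the right and rows downward; lengths in m; the calibration is good to about 2 mm. A picture is of the moment at which its call begins. There is no depth.
- ticket.close_job(): hands the job in; it is judged then, once.
The state is a dict: "time": time; "q": joint angles; "qvel": joint speeds; "effort": joint torques, N m; "eef_pos": TCP position; "tool_rot": TCP orientation; "force": force on the tool from outside, world axes, zero at the start; "ft_torque": the same for the moment, N m; "grip_width": finger opening in m; "grasp_force": force on a finger pad.
Only numpy, scipy, OpenCV 4.12 (cv2) and the standard library are available. Lean on these libraries where they do the work, as an engineer would, in place of code of your own. Each camera call takes 0.05 s, during which the arm holds its last target. There are 200 camera calls.

TASK

Reset the compression damping on the shock that is bolted in the bench fixture. First swing its lever from firm all the way round to open; then turn the blank blue dial clockwise until it is fully closed, stopping gently at the end so that the needle is not forced into its seat; then back it out five clicks, let go, and leave the bottle, the jar and the screwdriver where they are.

Things in the scene. Friction and masses are not known exactly. Their poses are not given: they have to be found in the camera images.
- shock: Black mountain-bike air shock with a piggyback reservoir, bolted level in an aluminium fixture (base plate 90 x 300 x 10 mm, fixed to the bench). Origin on the bench straight below the dial's axis, z up, y along the shock. Valve head at the origin: 97 mm (x) by 56 mm (y), flat top 88 mm above the bench; can and reservoir stretch to +y. The lever's pivot is 50 mm to the -x side of the dial.
- head_eye (a point): Centre of the head's eyelet, 47 mm to the shock's -y side, 60 mm above the bench, between two clevis posts 72 mm high. The other eyelet is 230 mm away along +y.
- dial_top (a point): Centre of the top of the dial, on its vertical axis, 113 mm above the bench (the point does not turn). The dial is a round blue fluted knob without any mark, 31 mm across, 15 mm high. Clockwise seen from above closes it. 12 clicks between its two end stops; at the start it is 6 to 9 clicks from closed.
- dial_foot (a point): Centre of the dial's underside, 98 mm above the bench, on a boss 24 mm across. Inside is the click spring: leaving a resting place the dial resists ever more, up to about 0.14 N m, gives way half-way, then pulls ahead by as much into the next. All clicks alike, 15 to 25 degrees apart; let go, it settles in the nearest. Fully closed is itself a resting place; the next one out is click one.
- needle (a joint): Valve needle hidden in the head, lifted by the dial: 0 m fully closed, 0.00002 m (0.02 mm) up per click, far below the measuring error: it cannot be read, clicks must be felt. At the closed end the torque climbs past that of a click and does not drop, as the needle meets its seat, which yields a little (0.06 rad at 0.2 N m, 0.1 at 0.35) and is harmed from about 0.45 N m (needle at -0.000008 m).
- lever (a joint): Angle of the blue lever about its vertical pivot: 0 rad = firm (arm pointing along the shock's -y), 1.5 rad = open (stop), growing clockwise seen from above, so that the arm ends pointing along the shock's -x. It stays where it is left; about 2.5 N at the tab moves it.
- lever_tab (a point): Centre of the top of the upright tab at the end of the lever arm, 42 mm from the pivot, 116.5 mm above the bench. The tab is 9 mm thick (the way it swings), 12 mm wide (along the arm) and 26 mm high; the arm below it is flat, its top at 97 mm, 10 mm wide.
- lever_pivot (a point): Point on the lever's vertical pivot axis, at the top of its flat hub (24 mm across), 96.5 mm above the bench; fixed to the head.
- oil: Loose white bottle with an orange label and black cap, 56 mm across, 150 mm high, standing on the bench; origin at the centre of its foot. To be left alone.
- grease: Loose white jar with a green lid, 60 mm across, 45 mm high, standing on the bench; origin at the centre of its foot. To be left alone.
- driver: Loose screwdriver with a yellow handle, 200 mm long, lying on the bench along its x axis, handle to -x; origin under its middle. To be left alone.

How it is judged:
By the outcome, as a careful person would: the job done as asked, in the order asked, and still so for the second after the job is handed in, with the robot touching nothing.
It also fails if it takes over 72 s, if anything falls off the work surface, if the arm or the gripper's body presses on something with over 40 N, if the wrist force passes 120 N, or if a joint passes its speed limit or range.

## Working session

There is one attempt and no reset: what is moved stays moved. The work goes in short steps, Python scripts to look and compute and a tool call to move; the robot and the scene stay as the last step left them, time stands still between calls to the robot, and variables do not carry over. Pictures are saved under pics/ and viewed, at most 10 in all, crops included, and the job is handed in when it is done.

Besides the shell and the picture viewer there is one more tool, called after "Call:" as a command line: name --argument value ..., lists and objects as JSON in quotes. move_arm: Moves the arm, as the interface text tells. Shift numbers are shares of 300 mm and turn numbers shares of pi/2 rad, none past 1 either way. Its arguments: {"type":"object","properties":{"dp":{"type":"array"},"delta_rot":{"type":"array"},"gripper":{"type":"number"}},"required":["dp","delta_rot"]}

```bash
mkdir -p pics; ls; python3 - <<'E'
from cell import r, viewer
import cv2,numpy as np
o=r.get_obs(); print({k:np.round(v,3) for k,v in o.items()})
for n in("top","side"):
    c=viewer.capture(n); cv2.imwrite(f"pics/{n}0.png",c["frame"]); print(n,np.round(c["intrinsics"],1).tolist(),np.round(c["pose"],3).tolist())
E
```

```text
pics
{'time': np.float64(0.0), 'q': array([ 1.097,  0.277,  1.506, -0.   ,  1.361, -0.121]), 'qvel': array([-0.   , -0.002,  0.   , -0.001,  0.001,  0.   ]), 'effort': array([ 1.0000e-03, -4.0459e+01, -2.3723e+01,  7.0000e-02,  3.5000e-02,
       -0.0000e+00]), 'eef_pos': array([0.198, 0.539, 0.205]), 'tool_rot': array([-5.510e-01, -3.092e+00,  3.000e-03]), 'force': array([-0.308,  0.132, -1.227]), 'ft_torque': array([-0.005,  0.035, -0.026]), 'grasp_force': np.float64(0.0), 'grip_width': np.float64(0.094)}
top [[426.8, 0.0, 278.5], [0.0, 426.8, 205.0], [0.0, 0.0, 1.0]] [[-0.027, -0.997, 0.072, 0.548], [-0.999, 0.028, 0.024, -0.059], [-0.026, -0.071, -0.997, 0.854], [0.0, 0.0, 0.0, 1.0]]
side [[432.5, 0.0, 274.2], [0.0, 432.5, 215.9], [0.0, 0.0, 1.0]] [[-0.996, -0.072, 0.051, 0.534], [-0.087, 0.751, -0.655, 0.444], [0.009, -0.657, -0.754, 0.668], [0.0, 0.0, 0.0, 1.0]]
```

View pics/top0.png

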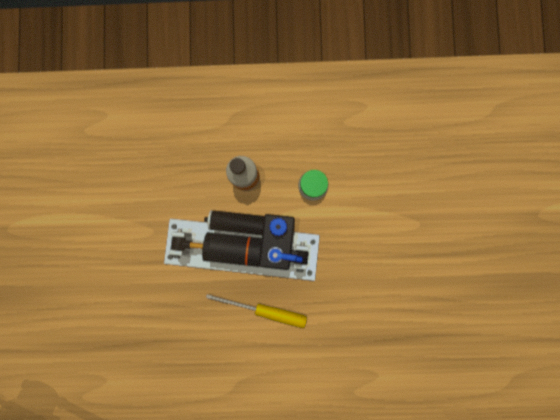

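View pics/side0.png

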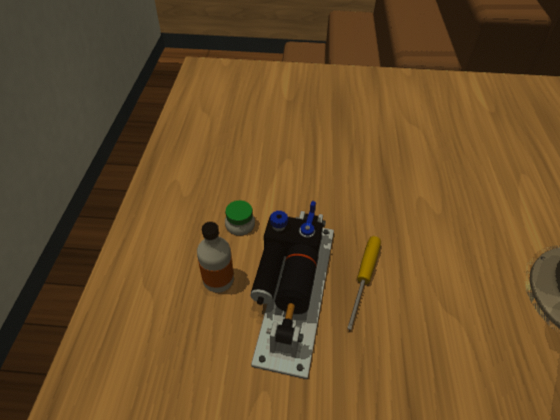

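The top view shows the dial at about (278,227), the lever pivot at (275,256), the tab near (300,259), the jar at (314,183) and the bottle at (240,170). The shock's y runs to image left, roughly world +y. The side view agrees with this.

```bash
cat > h.py <<'E'
import numpy as np,cv2
from scipy.spatial.transform import Rotation as R
def ray(c,uv,z):
    K,T=c["intrinsics"],c["pose"]; d=T[:3,:3]@np.linalg.solve(K,[uv[0],uv[1],1]); o=T[:3,3]
    return o+d*(z-o[2])/d[2]
def blobs(c,lo,hi,amin=15):
    m=cv2.inRange(cv2.cvtColor(c["frame"],cv2.COLOR_BGR2HSV),lo,hi)
    n,l,s,ce=cv2.connectedComponentsWithStats(m)
    return [(s[i],ce[i],l==i) for i in range(1,n) if s[i][4]>=amin]
def tool(obs):
    return np.array(obs["eef_pos"]),R.from_rotvec(obs["tool_rot"])
E
python3 - <<'E'
from h import *
from cell import viewer,r
for n in("top","side"):
    c=viewer.capture(n)
    for s,ce,m in blobs(c,(105,120,60),(130,255,255)):
        print(n,s,ce.round(1),ray(c,ce,.105).round(4))
        ys,xs=np.nonzero(m); print('  rect',cv2.minAreaRect(np.c_[xs,ys].astype(np.float32)))
c=viewer.capture("top")
for nm,p,z in(("dial",(278,227),.113),("pivot",(275,255.5),.0965),("tab",(300,259.5),.1165),("jar",(314,183),.045),("cap",(238,166),.15)): print(nm,ray(c,p,z).round(4))
# orientation from base plate
hsv=cv2.cvtColor(c["frame"],cv2.COLOR_BGR2HSV); m=cv2.inRange(hsv,(0,0,130),(180,60,255))
m[:205]=0; m[290:]=0; m[:,:150]=0;m[:,330:]=0
ys,xs=np.nonzero(m); b=cv2.boxPoints(cv2.minAreaRect(np.c_[xs,ys].astype(np.float32)))
P=np.array([ray(c,q,.01) for q in b]); print(P.round(3)); 
for i in range(4): d=P[(i+1)%4]-P[i]; print(np.linalg.norm(d).round(3),np.degrees(np.arctan2(d[1],d[0])).round(1))
print(R.from_rotvec(r.get_obs()["tool_rot"]).as_matrix().round(3))
E
```

```text
top [269 218  18  18 235] [277.8 226.5] [ 0.5647 -0.0384  0.105 ]
  rect ((277.5, 226.5), (17.0, 17.0), 90.0)
top [269 249  34  14 244] [284.2 256.3] [ 0.5124 -0.0482  0.105 ]
  rect ((285.5411376953125, 255.39041137695312), (33.236473083496094, 12.139824867248535), 2.12109637260437)
side [311 202   4   4  15] [312.6 203.6] [ 0.507  -0.0803  0.105 ]
  rect ((312.5, 203.5), (3.0, 3.0), 90.0)
side [270 211  18  13 155] [278.4 217.2] [ 0.5648 -0.0428  0.105 ]
  rect ((278.5, 217.50001525878906), (14.142135620117188, 14.142135620117188), 45.0)
side [301 212  13  22 160] [308.  224.1] [ 0.5134 -0.0321  0.105 ]
  rect ((307.0, 222.5), (21.0, 12.0), 90.0)
dial [ 0.5636 -0.039   0.113 ]
pivot [ 0.5138 -0.0319  0.0965]
tab [ 0.5069 -0.0753  0.1165]
jar [ 0.6467 -0.1078  0.045 ]
cap [0.6662 0.0241 0.15  ]
[[ 0.5    0.192  0.01 ]
 [ 0.611  0.178  0.01 ]
 [ 0.567 -0.121  0.01 ]
 [ 0.458 -0.104  0.01 ]]
0.111 -7.4
0.302 -98.4
0.11 171.2
0.3 81.8
[[-0.938  0.346 -0.   ]
 [ 0.346  0.938 -0.001]
 [ 0.    -0.001 -1.   ]]
```

```bash
cat >> h.py <<'E'
def plan(pos,yaw_deg):
    """dp and turn fractions from the present pose to pos with tool down, tool x at yaw"""
    from cell import r
    p,Rt=tool(r.get_obs()); a=np.radians(yaw_deg)
    G=R.from_matrix(np.c_[[np.cos(a),np.sin(a),0],[np.sin(a),-np.cos(a),0],[0,0,-1]])
    print("dp",(Rt.inv().apply(np.array(pos)-p)/.3).round(4).tolist(),"rot",((Rt.inv()*G).as_rotvec()/(np.pi/2)).round(4).tolist())
E
python3 -c "
from h import *; plan((.366,.231,.205),171.8); plan((.532,-.078,.205),171.8)"
```

```text
dp [-0.8788, -0.7718, 0.0008] rot [-0.0005, -0.0001, -0.1335]
dp [-1.754, -1.5472, 0.0013] rot [-0.0005, -0.0001, -0.1335]
```

Call:
move_arm --dp '[[-0.88, -0.77, 0], [-0.88, -0.77, 0], [-0.88, -0.77, 0], [-0.88, -0.77, 0], [-0.88, -0.77, 0], [-0.88, -0.77, 0], [-0.88, -0.77, 0], [-0.88, -0.77, 0]]' --delta_rot '[[0, 0, -0.133], [0, 0, -0.133], [0, 0, -0.133], [0, 0, -0.133], [0, 0, -0.133], [0, 0, -0.133], [0, 0, -0.133], [0, 0, -0.133]]' --gripper 0

```text
time: 1.05
eef_pos: [0.3691, 0.2269, 0.2056]
tool_rot: [0.237, 3.131, -0.003]
force: [-0.2, 0.6, -0.3]
grip_width: 0.0336
grasp_force: 0.0
```

```bash
python3 -c "
from h import *
from cell import r
o=r.get_obs(); print(o['time'],o['eef_pos'],o['force'],o['ft_torque'],o['q'])
plan((.532,-.078,.205),171.8)"
```

```text
1.05 [0.36914839 0.22693618 0.20558992] [-0.23749987  0.58446754 -0.26205444] [-0.01650514  0.04475488 -0.00653773] [ 0.39295035  0.05947513  1.77857996 -0.00295641  1.30281682 -1.02569534]
dp [-0.6899, -0.923, 0.0053] rot [-0.0013, 0.0013, -0.0053]
```

Call:
move_arm --dp '[[-0.69, -0.92, 0], [-0.69, -0.92, 0], [-0.69, -0.92, 0], [-0.69, -0.92, 0], [-0.69, -0.92, 0], [-0.69, -0.92, 0], [-0.69, -0.92, 0], [-0.69, -0.92, 0], [-0.69, -0.92, 0], [-0.69, -0.92, 0]]' --delta_rot '[[0, 0, 0], [0, 0, 0], [0, 0, 0], [0, 0, 0], [0, 0, 0], [0, 0, 0], [0, 0, 0], [0, 0, 0], [0, 0, 0], [0, 0, 0]]'

```text
time: 2.05
eef_pos: [0.5312, -0.0696, 0.2052]
tool_rot: [-0.224, -3.132, -0.002]
force: [0.2, 0.5, 0.2]
grip_width: -0.0001
grasp_force: 0.0
```

```bash
python3 - <<'E'
from h import *
from cell import r,viewer
c=viewer.capture("wrist"); cv2.imwrite("pics/w1.png",c["frame"]); print(c["pose"].round(3))
for s,ce,m in blobs(c,(105,120,60),(130,255,255),60):
    ys,xs=np.nonzero(m); print(s,ce.round(1),ray(c,ce,.113).round(4))
plan((.532,-.078,.102),171.8)
E
```

```text
[[ 0.141  0.954  0.263  0.454]
 [ 0.99  -0.137 -0.036 -0.058]
 [ 0.002  0.265 -0.964  0.383]
 [ 0.     0.     0.     1.   ]]
[267 178  60  24 746] [298.7 188.8] [ 0.509  -0.0468  0.113 ]
[299 224  32  31 677] [314.5 239.3] [ 0.5617 -0.0375  0.113 ]
dp [-0.0069, -0.0282, 0.3447] rot [0.0005, -0.0005, 0.0006]
```

View pics/w1.png

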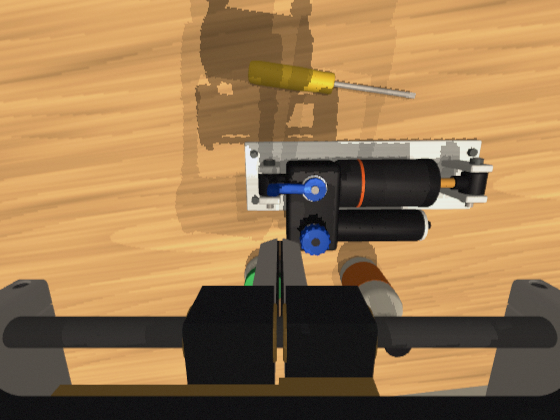

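The wrist view shows the dial's top centre at about (316,241), the lever pivot at (315,188) and the tab at (272,189). This matches the estimates, so I descend beside the tab.

Call:
move_arm --dp '[[0, -0.02, 0.16], [0, -0.02, 0.3], [0, -0.02, 0.34], [0, -0.02, 0.34], [0, -0.02, 0.34]]' --delta_rot '[[0, 0, 0], [0, 0, 0], [0, 0, 0], [0, 0, 0], [0, 0, 0]]'

```text
time: 2.6
eef_pos: [0.5322, -0.0768, 0.1051]
tool_rot: [0.224, 3.131, -0.001]
force: [0.9, -0.6, 1.2]
grip_width: 0.0005
grasp_force: 0.0
```

```bash
python3 - <<'E'
from h import *
from cell import r,viewer
o=r.get_obs(); print(o['force'])
c=viewer.capture("wrist")
for uv,z in(((316,241.5),.113),((315,188.5),.0965)): pass
D=np.array([.564,-.039]); psi=np.radians(-8.2)
x=np.array([np.cos(psi),np.sin(psi)]); y=np.array([-x[1],x[0]]); P=D-.05*x
p,Rt=tool(o)
print('in shock frame rel pivot (mm):',((p[:2]-P)@x*1e3).round(1),((p[:2]-P)@y*1e3).round(1),p[2])
for th in np.radians([0,17.2,34.4,51.6,68.8,86,90]):
    arm=-np.cos(th)*y-np.sin(th)*x; tan=np.sin(th)*y-np.cos(th)*x
    t=P+.042*arm-.0125*tan
    d=Rt.inv().apply(np.r_[t-p[:2],0])/.3
    print(np.degrees(th).round(1),d.round(4),(th/(np.pi/2)).round(3))
E
```

```text
[ 0.87947458 -0.57247427  1.15597943]
in shock frame rel pivot (mm): 24.0 -41.9 0.10506228869188405
0.0 [ 0.0382 -0.0003 -0.0001] 0.0
17.2 [ 0.0815 -0.0064 -0.0002] 0.191
34.4 [ 0.1246  0.0006 -0.0003] 0.382
51.6 [ 0.1637  0.0201 -0.0004] 0.573
68.8 [ 0.1953  0.0502 -0.0005] 0.764
86.0 [ 0.2166  0.0884 -0.0006] 0.956
90.0 [ 0.2198  0.098  -0.0006] 1.0
```

Call:
move_arm --dp '[[0.025, 0, 0], [0.038, 0, 0], [0.06, -0.004, 0], [0.081, -0.006, 0], [0.103, -0.004, 0], [0.125, 0, 0], [0.145, 0.009, 0], [0.164, 0.02, 0], [0.18, 0.034, 0], [0.195, 0.05, 0], [0.207, 0.069, 0], [0.217, 0.088, 0], [0.217, 0.088, 0], [0.217, 0.088, 0]]' --delta_rot '[[0, 0, 0], [0, 0, 0], [0, 0, 0.095], [0, 0, 0.19], [0, 0, 0.285], [0, 0, 0.38], [0, 0, 0.475], [0, 0, 0.57], [0, 0, 0.665], [0, 0, 0.76], [0, 0, 0.86], [0, 0, 0.95], [0, 0, 0.95], [0, 0, 0.95]]'

```text
time: 4.05
eef_pos: [0.4711, -0.0424, 0.1044]
tool_rot: [2.287, 2.15, 0.001]
force: [-0.2, -3.6, 1.0]
grip_width: 0.0004
grasp_force: 1.4
```

```bash
python3 - <<'E'
from h import *
from cell import r,viewer
o=r.get_obs(); print(o['force'],o['ft_torque'])
c=viewer.capture("top"); cv2.imwrite("pics/t2.png",cv2.resize(c["frame"][200:300,220:340],None,fx=5,fy=5))
D=np.array([.564,-.039]); psi=np.radians(-8.2)
x=np.array([np.cos(psi),np.sin(psi)]); y=np.array([-x[1],x[0]]); P=D-.05*x
p,Rt=tool(o)
print('rel pivot (mm):',((p[:2]-P)@x*1e3).round(1),((p[:2]-P)@y*1e3).round(1),p[2], Rt.as_matrix().round(2).tolist())
print('shock y in tool',Rt.inv().apply(np.r_[y,0]))
E
```

```text
[-0.16294589 -3.57369987  1.01959785] [-0.54282497 -0.03056776  0.0206043 ]
rel pivot (mm): -41.5 -16.6 0.10439772315367729 [[0.06, 1.0, 0.0], [1.0, -0.06, -0.0], [-0.0, 0.0, -1.0]]
shock y in tool [ 0.9967039   0.08111847 -0.00106161]
```

Call:
move_arm --dp '[[0.007, 0, 0], [0.007, 0, 0], [0.007, 0, 0]]' --delta_rot '[[0, 0, 0], [0, 0, 0], [0, 0, 0]]'

```text
time: 4.4
eef_pos: [0.4709, -0.0422, 0.1041]
tool_rot: [2.287, 2.148, -0.004]
force: [-1.0, -7.4, 4.9]
grip_width: 0.0004
grasp_force: 4.1
```

Call:
move_arm --dp '[[0.007, 0, 0], [0.007, 0, 0], [0.007, 0, 0]]' --delta_rot '[[0, 0, 0], [0, 0, 0], [0, 0, 0]]'

```text
time: 4.7
eef_pos: [0.4709, -0.0421, 0.1042]
tool_rot: [2.284, 2.148, -0.009]
force: [-1.0, -13.3, 3.7]
grip_width: 0.0005
grasp_force: 6.5
```

Call:
move_arm --dp '[[-0.04, 0, 0], [-0.05, 0, 0], [-0.05, 0, -0.15], [-0.05, 0, -0.2], [-0.05, 0, -0.2], [-0.05, 0, -0.2], [-0.05, 0, -0.2], [-0.05, 0, -0.2], [-0.05, 0, -0.2], [-0.05, 0, -0.2]]' --delta_rot '[[0, 0, 0], [0, 0, 0], [0, 0, 0], [0, 0, -0.09], [0, 0, -0.18], [0, 0, -0.27], [0, 0, -0.36], [0, 0, -0.45], [0, 0, -0.54], [0, 0, -0.6]]' --gripper 0.5

```text
time: 5.7
eef_pos: [0.4689, -0.0515, 0.1628]
tool_rot: [-1.06, -2.955, -0.003]
force: [-0.4, -0.3, 0.7]
grip_width: 0.0468
grasp_force: 0.0
```

```bash
python3 - <<'E'
from h import *
from cell import r,viewer
print(r.get_obs()['q'],r.get_obs()['grip_width'],r.get_obs()['eef_pos'])
for n in("top","side","wrist"):
    c=viewer.capture(n)
    if n=="wrist": cv2.imwrite("pics/w3.png",c["frame"])
    for s,ce,m in blobs(c,(105,120,60),(130,255,255)):
        ys,xs=np.nonzero(m); print(n,s,ce.round(1),ray(c,ce,.105).round(4),cv2.minAreaRect(np.c_[xs,ys].astype(np.float32)))
plan((.564,-.039,.16),198)
E
```

```text
[-0.25860221  0.15185337  1.78218856  0.00208682  1.20988065 -1.14136503] 0.0467769916238214 [ 0.4689381  -0.05147071  0.16284066]
top [269 218  18  18 239] [277.7 226.5] [ 0.5646 -0.0382  0.105 ] ((277.5, 226.5), (17.0, 17.0), 90.0)
top [269 249  12  10  58] [275.6 252.8] [ 0.5189 -0.0333  0.105 ] ((275.5500183105469, 252.8500213623047), (11.700428009033203, 7.589466571807861), 18.434946060180664)
side [270 211  18  14 164] [278.4 217.3] [ 0.5648 -0.0426  0.105 ] ((278.5, 217.50001525878906), (14.142135620117188, 14.142135620117188), 45.0)
side [301 223  28  11 170] [312.7 228.8] [ 0.5052 -0.0225  0.105 ] ((314.5, 228.0), (10.0, 27.0), 90.0)
wrist [297 203  46  49 621] [317.1 225.7] [ 0.4898 -0.0261  0.105 ] ((319.0000305175781, 228.5000457763672), (61.51828384399414, 14.849242210388184), 45.0)
wrist [353 275  20  18 167] [362.2 281.8] [ 0.558  -0.0273  0.105 ] ((362.0301818847656, 280.8288879394531), (18.268871307373047, 13.845020294189453), 55.00798034667969)
dp [-0.2153, 0.2352, 0.0097] rot [0.001, -0.001, -0.6428]
```

View pics/w3.png

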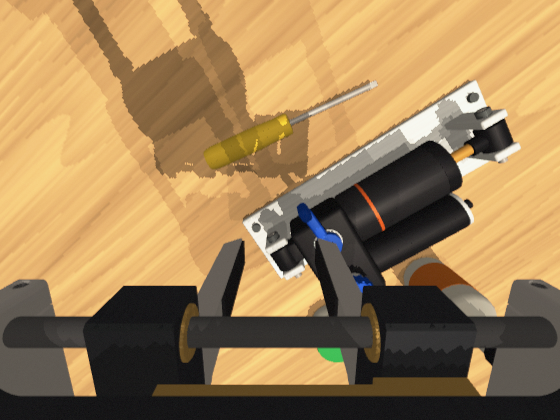

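The wrist view shows the lever arm now lying across the shock, running from about (330,240) to (303,207), so it points to -x as it should. The dial is partly hidden by the right finger. I move over the dial.

Call:
move_arm --dp '[[-0.1, 0.11, 0], [-0.215, 0.235, 0.01], [-0.215, 0.235, 0.01], [-0.215, 0.235, 0.01], [-0.215, 0.235, 0.01], [-0.215, 0.235, 0.01], [-0.215, 0.235, 0.01], [-0.215, 0.235, 0.01]]' --delta_rot '[[0, 0, -0.09], [0, 0, -0.18], [0, 0, -0.27], [0, 0, -0.36], [0, 0, -0.45], [0, 0, -0.54], [0, 0, -0.64], [0, 0, -0.64]]'

```text
time: 6.65
eef_pos: [0.5641, -0.0391, 0.1601]
tool_rot: [0.485, -3.103, -0.002]
force: [0.2, -0.5, 0.4]
grip_width: 0.0472
grasp_force: 0.0
```

```bash
python3 - <<'E'
from h import *
from cell import r
o=r.get_obs(); print(o['q'],o['ft_torque'],o['effort'][5])
plan((.564,-.0395,.0915),198)
E
```

```text
[-1.92816014e-01  2.91069867e-01  1.59916457e+00  8.57018541e-04
  1.25239312e+00 -2.07407311e+00] [0.05979632 0.019146   0.00115769] -0.5851904489099979
dp [0.0006, -0.0014, 0.2286] rot [0.0008, -0.0003, -0.0025]
```

Call:
move_arm --dp '[[0, 0, 0.1], [0, 0, 0.19], [0, 0, 0.225], [0, 0, 0.225], [0, 0, 0.225]]' --delta_rot '[[0, 0, 0], [0, 0, 0], [0, 0, 0], [0, 0, 0], [0, 0, 0]]'

```text
time: 7.15
eef_pos: [0.565, -0.0395, 0.0936]
tool_rot: [-0.485, 3.103, -0.0]
force: [1.0, -0.7, 0.2]
grip_width: 0.0469
grasp_force: 0.0
```

```bash
cat > s.py <<'E'
from cell import r
from h import *
o=r.get_obs(); _,Rt=tool(o); a=Rt.as_matrix()[:,0]
print('t%.2f yaw %.2f q6 %.3f F_tool %s M %s eff %.3f z %.4f w %.4f gf %.1f'%(o['time'],np.degrees(np.arctan2(a[1],a[0])),o['q'][5],Rt.inv().apply(o['force']).round(1),o['ft_torque'].round(3),o['effort'][5],o['eef_pos'][2],o['grip_width'],o['grasp_force']))
E
python3 s.py
```

```text
t7.15 yaw -162.22 q6 -2.074 F_tool [-0.8 -1.  -0.2] M [ 0.084 -0.029  0.011] eff 0.012 z 0.0936 w 0.0469 gf 0.0
```

Call:
move_arm --dp '[[0, 0, 0], [0, 0, 0], [0, 0, 0], [0, 0, 0], [0, 0, 0]]' --delta_rot '[[0, 0, 0], [0, 0, 0], [0, 0, 0], [0, 0, 0], [0, 0, 0]]' --gripper 0.1

```text
time: 7.65
eef_pos: [0.5648, -0.0384, 0.094]
tool_rot: [-0.487, 3.102, 0.003]
force: [-0.8, 4.5, 5.6]
grip_width: 0.0305
grasp_force: 30.0
```

```bash
python3 s.py
```

```text
t7.65 yaw -162.17 q6 -2.075 F_tool [-0.6  4.5 -5.6] M [ 0.971  0.193 -0.015] eff -0.015 z 0.0940 w 0.0305 gf 30.0
```

Call:
move_arm --dp '[[0, 0.004, 0], [0, 0.004, 0]]' --delta_rot '[[0, 0, 0], [0, 0, 0]]'

```text
time: 7.85
eef_pos: [0.5648, -0.0384, 0.094]
tool_rot: [-0.487, 3.101, -0.001]
force: [-0.4, 1.4, 5.5]
grip_width: 0.03
grasp_force: 30.0
```

```bash
python3 s.py
```

```text
t7.85 yaw -162.14 q6 -2.073 F_tool [-0.   1.4 -5.5] M [0.51  0.128 0.029] eff 0.001 z 0.0940 w 0.0300 gf 30.0
```

Call:
move_arm --dp '[[0, 0, 0], [0, 0, 0]]' --delta_rot '[[0, 0, 0.04], [0, 0, 0.04]]'

```text
time: 8.05
eef_pos: [0.5647, -0.0383, 0.094]
tool_rot: [-0.388, 3.115, -0.001]
force: [-0.2, 1.8, 6.2]
grip_width: 0.0306
grasp_force: 30.0
```

```bash
python3 s.py
```

```text
t8.05 yaw -165.78 q6 -2.010 F_tool [-0.3  1.8 -6.2] M [0.522 0.101 0.14 ] eff 0.333 z 0.0940 w 0.0306 gf 30.0
```

Call:
move_arm --dp '[[0, 0, 0], [0, 0, 0]]' --delta_rot '[[0, 0, 0.04], [0, 0, 0.04]]'

```text
time: 8.25
eef_pos: [0.5647, -0.0383, 0.0941]
tool_rot: [-0.29, 3.126, -0.0]
force: [-0.8, 2.7, 6.2]
grip_width: 0.0305
grasp_force: 30.0
```

```bash
python3 s.py
```

```text
t8.25 yaw -169.38 q6 -1.947 F_tool [ 0.3  2.8 -6.2] M [0.531 0.138 0.185] eff 0.336 z 0.0941 w 0.0305 gf 30.0
```

Call:
move_arm --dp '[[0, 0, 0], [0, 0, 0]]' --delta_rot '[[0, 0, 0.04], [0, 0, 0.04]]'

```text
time: 8.45
eef_pos: [0.5648, -0.0382, 0.094]
tool_rot: [-0.191, 3.134, -0.0]
force: [-1.5, 1.8, 5.9]
grip_width: 0.0303
grasp_force: 30.0
```

```bash
python3 s.py
```

```text
t8.45 yaw -173.01 q6 -1.884 F_tool [ 1.3  2.  -6. ] M [ 0.53   0.102 -0.028] eff 0.183 z 0.0940 w 0.0303 gf 30.0
```

Call:
move_arm --dp '[[0, 0, 0], [0, 0, 0]]' --delta_rot '[[0, 0, 0.04], [0, 0, 0.04]]'

```text
time: 8.65
eef_pos: [0.5648, -0.0382, 0.0941]
tool_rot: [-0.092, 3.138, 0.0]
force: [-1.1, 2.0, 4.7]
grip_width: 0.0304
grasp_force: 30.0
```

```bash
python3 s.py
```

```text
t8.65 yaw -176.64 q6 -1.821 F_tool [ 0.9  2.1 -4.7] M [ 0.517  0.137 -0.138] eff 0.079 z 0.0941 w 0.0304 gf 30.0
```

Call:
move_arm --dp '[[0, 0, 0], [0, 0, 0]]' --delta_rot '[[0, 0, 0.04], [0, 0, 0.04]]'

```text
time: 8.85
eef_pos: [0.5648, -0.0382, 0.0941]
tool_rot: [0.006, 3.139, 0.001]
force: [-0.1, 1.8, 6.0]
grip_width: 0.0305
grasp_force: 30.0
```

```bash
python3 s.py
```

```text
t8.85 yaw 179.77 q6 -1.758 F_tool [ 0.1  1.8 -6. ] M [ 0.547  0.093 -0.091] eff 0.140 z 0.0941 w 0.0305 gf 30.0
```

Call:
move_arm --dp '[[0, 0, 0], [0, 0, 0]]' --delta_rot '[[0, 0, 0.04], [0, 0, 0.04]]'

```text
time: 9.05
eef_pos: [0.5648, -0.0381, 0.094]
tool_rot: [0.104, 3.138, 0.001]
force: [-1.1, 2.1, 6.6]
grip_width: 0.0303
grasp_force: 30.0
```

```bash
python3 s.py
```

```text
t9.05 yaw 176.19 q6 -1.696 F_tool [ 1.2  2.  -6.6] M [0.597 0.137 0.119] eff 0.273 z 0.0940 w 0.0303 gf 30.0
```

Call:
move_arm --dp '[[0, 0, 0], [0, 0, 0]]' --delta_rot '[[0, 0, 0.04], [0, 0, 0.04]]'

```text
time: 9.25
eef_pos: [0.5647, -0.0381, 0.094]
tool_rot: [0.202, 3.133, 0.001]
force: [-1.0, 2.6, 5.6]
grip_width: 0.0304
grasp_force: 30.0
```

```bash
python3 s.py
```

```text
t9.25 yaw 172.61 q6 -1.633 F_tool [ 1.3  2.4 -5.6] M [0.598 0.089 0.078] eff 0.355 z 0.0940 w 0.0304 gf 30.0
```

Call:
move_arm --dp '[[0, 0, 0], [0, 0, 0]]' --delta_rot '[[0, 0, 0.04], [0, 0, 0.04]]'

```text
time: 9.45
eef_pos: [0.5648, -0.038, 0.094]
tool_rot: [0.301, 3.125, 0.001]
force: [-0.7, 2.2, 6.1]
grip_width: 0.03
grasp_force: 30.0
```

```bash
python3 s.py
```

```text
t9.45 yaw 169.00 q6 -1.570 F_tool [ 1.1  2.  -6.1] M [0.616 0.103 0.061] eff 0.280 z 0.0940 w 0.0300 gf 30.0
```

Call:
move_arm --dp '[[0, 0, 0], [0, 0, 0]]' --delta_rot '[[0, 0, 0.04], [0, 0, 0.04]]'

```text
time: 9.65
eef_pos: [0.5648, -0.038, 0.094]
tool_rot: [0.4, 3.114, 0.001]
force: [-0.5, 3.0, 6.3]
grip_width: 0.0299
grasp_force: 30.0
```

```bash
python3 s.py
```

```text
t9.65 yaw 165.37 q6 -1.507 F_tool [ 1.3  2.7 -6.3] M [ 0.631  0.092 -0.118] eff 0.117 z 0.0940 w 0.0299 gf 30.0
```

Call:
move_arm --dp '[[0, 0, 0], [0, 0, 0]]' --delta_rot '[[0, 0, 0.04], [0, 0, 0.04]]'

```text
time: 9.85
eef_pos: [0.5648, -0.0379, 0.094]
tool_rot: [0.498, 3.1, 0.002]
force: [-1.0, 3.1, 5.4]
grip_width: 0.0304
grasp_force: 30.0
```

```bash
python3 s.py
```

```text
t9.85 yaw 161.76 q6 -1.444 F_tool [ 1.9  2.6 -5.4] M [ 0.609  0.025 -0.129] eff 0.089 z 0.0940 w 0.0304 gf 30.0
```

Call:
move_arm --dp '[[0, 0, 0], [0, 0, 0]]' --delta_rot '[[0, 0, 0.04], [0, 0, 0.04]]'

```text
time: 10.05
eef_pos: [0.5648, -0.0379, 0.0941]
tool_rot: [0.594, 3.083, 0.002]
force: [-0.0, 3.9, 6.8]
grip_width: 0.0301
grasp_force: 30.0
```

```bash
python3 s.py
```

```text
t10.05 yaw 158.17 q6 -1.381 F_tool [ 1.5  3.7 -6.8] M [ 0.642  0.081 -0.045] eff 0.198 z 0.0941 w 0.0301 gf 30.0
```

Call:
move_arm --dp '[[0, 0, 0], [0, 0, 0]]' --delta_rot '[[0, 0, 0.04], [0, 0, 0.04]]'

```text
time: 10.25
eef_pos: [0.5649, -0.0379, 0.0941]
tool_rot: [0.69, 3.063, 0.002]
force: [-0.1, 2.8, 6.0]
grip_width: 0.0302
grasp_force: 30.0
```

```bash
python3 s.py
```

```text
t10.25 yaw 154.60 q6 -1.319 F_tool [ 1.2  2.5 -6. ] M [0.647 0.03  0.132] eff 0.324 z 0.0941 w 0.0302 gf 30.0
```

Call:
move_arm --dp '[[0, 0, 0], [0, 0, 0]]' --delta_rot '[[0, 0, 0.04], [0, 0, 0.04]]'

```text
time: 10.45
eef_pos: [0.5649, -0.0378, 0.094]
tool_rot: [0.786, 3.04, 0.002]
force: [-0.2, 3.6, 6.2]
grip_width: 0.0304
grasp_force: 30.0
```

```bash
python3 s.py
```

```text
t10.45 yaw 151.01 q6 -1.256 F_tool [ 1.9  3.  -6.2] M [0.655 0.071 0.1  ] eff 0.344 z 0.0940 w 0.0304 gf 30.0
```

Call:
move_arm --dp '[[0, 0, 0], [0, 0, 0]]' --delta_rot '[[0, 0, 0.04], [0, 0, 0.04]]'

```text
time: 10.65
eef_pos: [0.5649, -0.0378, 0.094]
tool_rot: [0.882, 3.013, 0.002]
force: [-0.6, 4.1, 5.9]
grip_width: 0.0307
grasp_force: 30.0
```

```bash
python3 s.py
```

```text
t10.65 yaw 147.38 q6 -1.193 F_tool [ 2.7  3.1 -5.9] M [ 0.7    0.036 -0.052] eff 0.203 z 0.0940 w 0.0307 gf 30.0
```

Call:
move_arm --dp '[[0, 0, 0], [0, 0, 0]]' --delta_rot '[[0, 0, 0.04], [0, 0, 0.04]]'

```text
time: 10.85
eef_pos: [0.5649, -0.0377, 0.094]
tool_rot: [0.977, 2.984, 0.003]
force: [-0.7, 3.6, 5.7]
grip_width: 0.0302
grasp_force: 30.0
```

```bash
python3 s.py
```

```text
t10.85 yaw 143.76 q6 -1.130 F_tool [ 2.7  2.5 -5.7] M [ 0.678  0.014 -0.155] eff 0.082 z 0.0940 w 0.0302 gf 30.0
```

Call:
move_arm --dp '[[0, 0, 0], [0, 0, 0]]' --delta_rot '[[0, 0, 0.04], [0, 0, 0.04]]'

```text
time: 11.05
eef_pos: [0.5649, -0.0377, 0.094]
tool_rot: [1.07, 2.952, 0.003]
force: [0.2, 3.5, 5.8]
grip_width: 0.0304
grasp_force: 30.0
```

```bash
python3 s.py
```

```text
t11.05 yaw 140.16 q6 -1.067 F_tool [ 2.1  2.8 -5.8] M [ 0.682  0.044 -0.1  ] eff 0.128 z 0.0940 w 0.0304 gf 30.0
```

Call:
move_arm --dp '[[0, 0, 0], [0, 0, 0]]' --delta_rot '[[0, 0, 0.04], [0, 0, 0.04]]'

```text
time: 11.25
eef_pos: [0.565, -0.0377, 0.094]
tool_rot: [1.161, 2.917, 0.003]
force: [-0.2, 3.8, 5.4]
grip_width: 0.0306
grasp_force: 30.0
```

```bash
python3 s.py
```

```text
t11.25 yaw 136.59 q6 -1.004 F_tool [ 2.8  2.7 -5.4] M [0.641 0.038 0.041] eff 0.259 z 0.0940 w 0.0306 gf 30.0
```

Call:
move_arm --dp '[[0, 0, 0], [0, 0, 0]]' --delta_rot '[[0, 0, 0.04], [0, 0, 0.04]]'

```text
time: 11.45
eef_pos: [0.565, -0.0377, 0.0941]
tool_rot: [1.252, 2.879, 0.003]
force: [-0.6, 2.9, 6.5]
grip_width: 0.0307
grasp_force: 30.0
```

```bash
python3 s.py
```

```text
t11.45 yaw 133.00 q6 -0.942 F_tool [ 2.5  1.6 -6.5] M [ 0.713 -0.027  0.142] eff 0.353 z 0.0941 w 0.0307 gf 30.0
```

Call:
move_arm --dp '[[0, 0, 0], [0, 0, 0]]' --delta_rot '[[0, 0, 0.04], [0, 0, 0.04]]'

```text
time: 11.65
eef_pos: [0.565, -0.0376, 0.094]
tool_rot: [1.342, 2.838, 0.003]
force: [-0.6, 4.0, 6.1]
grip_width: 0.0301
grasp_force: 30.0
```

```bash
python3 s.py
```

```text
t11.65 yaw 129.40 q6 -0.879 F_tool [ 3.5  2.1 -6.1] M [ 0.694 -0.021  0.092] eff 0.297 z 0.0940 w 0.0301 gf 30.0
```

Call:
move_arm --dp '[[0, 0, 0], [0, 0, 0]]' --delta_rot '[[0, 0, 0.04], [0, 0, 0.04]]'

```text
time: 11.85
eef_pos: [0.5651, -0.0376, 0.094]
tool_rot: [1.431, 2.795, 0.004]
force: [-0.9, 4.3, 6.2]
grip_width: 0.0301
grasp_force: 30.0
```

```bash
python3 s.py
```

```text
t11.85 yaw 125.76 q6 -0.816 F_tool [ 4.   1.8 -6.2] M [ 0.671 -0.044 -0.085] eff 0.131 z 0.0940 w 0.0301 gf 30.0
```

```bash
python3 - <<'E'
import numpy as np
from scipy.optimize import curve_fit
m=[.14,.185,-.028,-.138,-.091,.119,.078,.061,-.118,-.129,-.045,.132,.1,-.052,-.155,-.1,.041,.142,.092,-.085]
e=[.333,.336,.183,.079,.14,.273,.355,.28,.117,.089,.198,.324,.344,.203,.082,.128,.259,.353,.297,.131]
a=3.6*np.arange(1,21)
for v in(m,e):
    p,c=curve_fit(lambda x,A,P,s,b:A*np.sin(2*np.pi*(x-s)/P)+b,a,v,(.15,20,0,np.mean(v)))
    print(p.round(3),np.sqrt(np.diag(c)).round(3),np.std(np.array(v)-(p[0]*np.sin(2*np.pi*(a-p[2])/p[1])+p[3])).round(3))
E
```

```text
[ 1.4900e-01  1.9949e+01  1.0900e-01 -1.0000e-03] [0.01  0.208 0.46  0.007] 0.028
[ 0.139 19.981  0.154  0.217] [0.002 0.051 0.113 0.002] 0.006
```

Call:
move_arm --dp '[[0, 0, 0], [0, 0, 0], [0, 0, 0], [0, 0, 0], [0, 0, 0], [0, 0, 0], [0, 0, 0], [0, 0, 0], [0, 0, 0], [0, 0, 0]]' --delta_rot '[[0, 0, 0.08], [0, 0, 0.16], [0, 0, 0.24], [0, 0, 0.32], [0, 0, 0.4], [0, 0, 0.48], [0, 0, 0.51], [0, 0, 0.53], [0, 0, 0.53], [0, 0, 0.53]]'

```text
time: 12.85
eef_pos: [0.5656, -0.0375, 0.094]
tool_rot: [2.438, 1.98, 0.006]
force: [1.3, 5.1, 5.3]
grip_width: 0.0302
grasp_force: 30.0
```

```bash
python3 s.py
```

```text
t12.85 yaw 78.16 q6 0.015 F_tool [ 5.3  0.2 -5.2] M [ 0.831 -0.148 -0.055] eff -0.025 z 0.0940 w 0.0302 gf 30.0
```

Call:
move_arm --dp '[[0, 0, 0], [0, 0, 0]]' --delta_rot '[[0, 0, 0.03], [0, 0, 0.03]]'

```text
time: 13.05
eef_pos: [0.5657, -0.0375, 0.0941]
tool_rot: [2.484, 1.921, 0.006]
force: [0.3, 4.4, 5.9]
grip_width: 0.0298
grasp_force: 30.0
```

```bash
python3 s.py
```

```text
t13.05 yaw 75.43 q6 0.063 F_tool [ 4.4 -0.8 -5.9] M [ 0.796 -0.156  0.114] eff 0.241 z 0.0941 w 0.0298 gf 30.0
```

Call:
move_arm --dp '[[0, 0, 0], [0, 0, 0]]' --delta_rot '[[0, 0, 0.02], [0, 0, 0.02]]'

```text
time: 13.25
eef_pos: [0.5657, -0.0375, 0.0941]
tool_rot: [2.514, 1.882, 0.006]
force: [1.8, 5.2, 5.2]
grip_width: 0.0302
grasp_force: 30.0
```

```bash
python3 s.py
```

```text
t13.25 yaw 73.66 q6 0.094 F_tool [ 5.5  0.3 -5.2] M [ 0.786 -0.178  0.181] eff 0.228 z 0.0941 w 0.0302 gf 30.0
```

Call:
move_arm --dp '[[0.004, 0, 0], [0.004, 0, 0]]' --delta_rot '[[0, 0, 0], [0, 0, 0]]'

```text
time: 13.45
eef_pos: [0.5657, -0.0375, 0.0941]
tool_rot: [2.511, 1.883, 0.003]
force: [1.6, 1.5, 5.8]
grip_width: 0.0305
grasp_force: 30.0
```

```bash
python3 s.py
```

```text
t13.45 yaw 73.73 q6 0.096 F_tool [ 1.9  1.1 -5.8] M [ 0.31  -0.04   0.153] eff 0.131 z 0.0941 w 0.0305 gf 30.0
```

Call:
move_arm --dp '[[0, 0, 0], [0, 0, 0]]' --delta_rot '[[0, 0, 0.015], [0, 0, 0.015]]'

```text
time: 13.65
eef_pos: [0.5657, -0.0375, 0.094]
tool_rot: [2.534, 1.853, 0.003]
force: [1.1, 2.4, 5.8]
grip_width: 0.0302
grasp_force: 30.0
```

```bash
python3 s.py
```

```text
t13.65 yaw 72.34 q6 0.119 F_tool [ 2.6  0.3 -5.8] M [ 0.348 -0.009  0.164] eff 0.212 z 0.0940 w 0.0302 gf 30.0
```

Call:
move_arm --dp '[[0, 0, 0], [0, 0, 0], [0, 0, 0], [0, 0, 0], [0, 0, 0], [0, 0, 0]]' --delta_rot '[[0, 0, 0.06], [0, 0, 0.12], [0, 0, 0.16], [0, 0, 0.18], [0, 0, 0.2], [0, 0, 0.2]]'

```text
time: 14.25
eef_pos: [0.5659, -0.0376, 0.0941]
tool_rot: [2.793, 1.433, 0.004]
force: [0.9, 1.9, 4.7]
grip_width: 0.0305
grasp_force: 30.0
```

```bash
python3 s.py
```

```text
t14.25 yaw 54.34 q6 0.434 F_tool [ 2.  -0.3 -4.7] M [ 0.314 -0.092  0.267] eff 0.292 z 0.0941 w 0.0305 gf 30.0
```

Call:
move_arm --dp '[[0, 0, 0], [0, 0, 0]]' --delta_rot '[[0, 0, 0.015], [0, 0, 0.015]]'

```text
time: 14.45
eef_pos: [0.5659, -0.0376, 0.0941]
tool_rot: [2.809, 1.401, 0.004]
force: [0.8, 2.2, 4.2]
grip_width: 0.0301
grasp_force: 30.0
```

```bash
python3 s.py
```

```text
t14.45 yaw 53.02 q6 0.457 F_tool [ 2.2 -0.7 -4.2] M [ 0.354 -0.042  0.279] eff 0.341 z 0.0941 w 0.0301 gf 30.0
```

Closed is found: torque reached 0.28 N m at 5° past the seventh rest and did not drop. I back out five clicks (99.9° from the rest, 105° from here).

Call:
move_arm --dp '[[0, 0, 0], [0, 0, 0], [0, 0, 0], [0, 0, 0], [0, 0, 0], [0, 0, 0], [0, 0, 0], [0, 0, 0], [0, 0, 0]]' --delta_rot '[[0, 0, -0.07], [0, 0, -0.14], [0, 0, -0.21], [0, 0, -0.28], [0, 0, -0.35], [0, 0, -0.42], [0, 0, -0.5], [0, 0, -0.5], [0, 0, -0.5]]'

```text
time: 15.35
eef_pos: [0.5654, -0.0374, 0.094]
tool_rot: [2.06, 2.369, 0.002]
force: [-0.6, 1.9, 6.1]
grip_width: 0.0303
grasp_force: 30.0
```

```bash
python3 s.py
```

```text
t15.35 yaw 97.99 q6 -0.328 F_tool [ 2.  -0.3 -6.1] M [0.304 0.009 0.055] eff -0.022 z 0.0940 w 0.0303 gf 30.0
```

Call:
move_arm --dp '[[0, 0, 0], [0, 0, 0], [0, 0, 0], [0, 0, 0], [0, 0, 0], [0, 0, 0], [0, 0, 0], [0, 0, 0], [0, 0, 0], [0, 0, 0]]' --delta_rot '[[0, 0, -0.07], [0, 0, -0.14], [0, 0, -0.21], [0, 0, -0.28], [0, 0, -0.35], [0, 0, -0.42], [0, 0, -0.49], [0, 0, -0.56], [0, 0, -0.61], [0, 0, -0.61]]'

```text
time: 16.35
eef_pos: [0.5649, -0.0378, 0.094]
tool_rot: [0.733, 3.053, -0.001]
force: [-2.2, 1.5, 6.5]
grip_width: 0.0303
grasp_force: 30.0
```

```bash
python3 s.py
```

```text
t16.35 yaw 153.00 q6 -1.288 F_tool [ 2.6  0.3 -6.5] M [0.244 0.14  0.115] eff -0.154 z 0.0940 w 0.0303 gf 30.0
```

Call:
move_arm --dp '[[0, 0, 0], [0, 0, 0], [0, 0, 0]]' --delta_rot '[[0, 0, -0.03], [0, 0, -0.055], [0, 0, -0.055]]'

```text
time: 16.65
eef_pos: [0.5648, -0.0379, 0.094]
tool_rot: [0.602, 3.082, -0.002]
force: [-1.1, 1.7, 6.7]
grip_width: 0.0299
grasp_force: 30.0
```

```bash
python3 s.py
```

```text
t16.65 yaw 157.89 q6 -1.374 F_tool [ 1.6  1.2 -6.7] M [ 0.247  0.174 -0.012] eff -0.150 z 0.0940 w 0.0299 gf 30.0
```

Call:
move_arm --dp '[[0, 0, 0], [0, 0, 0], [0, 0, 0], [0, 0, 0]]' --delta_rot '[[0, 0, 0], [0, 0, 0], [0, 0, 0], [0, 0, 0]]' --gripper 0.5

```text
time: 17.05
eef_pos: [0.5641, -0.0374, 0.0926]
tool_rot: [-0.604, -3.082, 0.0]
force: [-0.2, -0.3, 0.0]
grip_width: 0.0473
grasp_force: 0.0
```

Call:
move_arm --dp '[[0, 0, -0.08], [0, 0, -0.2], [0, 0, -0.33], [0, 0, -0.4], [0, 0, -0.4], [0, 0, -0.4]]' --delta_rot '[[0, 0, 0], [0, 0, 0], [0, 0, 0], [0, 0, 0], [0, 0, 0], [0, 0, 0]]'

```text
time: 17.65
eef_pos: [0.5639, -0.0372, 0.2123]
tool_rot: [-0.604, -3.082, 0.0]
force: [0.2, 0.4, -0.1]
grip_width: 0.0467
grasp_force: 0.0
```

```bash
python3 - <<'E'
from h import *
from cell import viewer
c=viewer.capture("wrist"); cv2.imwrite("pics/w4.png",c["frame"])
E
python3 s.py
```

```text
t17.70 yaw 157.81 q6 -1.372 F_tool [ 0.4 -0.   0.4] M [-0.035  0.007 -0.005] eff -0.000 z 0.2113 w 0.0468 gf 0.0
```

View pics/w4.png

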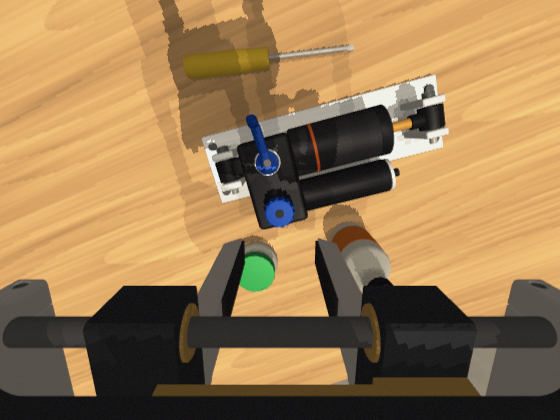

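The view shows the lever running from (267,163) to (252,120), square to the shock and so open. The dial at (279,213) is free, and the bottle, jar and screwdriver look undisturbed.

```bash
python3 -c "
from cell import ticket
print(ticket.close_job())"
```

```text
the job is handed in; nothing more can be done
None
```

I handed the job in: the lever is against its open stop, the dial was closed gently (about 0.28 N m at the seat, 7 clicks in) and backed out five clicks by angle and torque, then released. The bottle, jar and screwdriver were not touched. The robot's clock stood at 17.7 s, and the hand-in gave no verdict.

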